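# Right the fallen mailing tube in the desk bin and clear the rubbish

## Robot

A 6-joint arm with a two-finger parallel gripper is mounted at the origin on a cart in front of the work surface, level with it; the furniture and walls round the work are solid. World frame = base frame: x ahead of the robot, y to its left, z up, the work surface at z = 0. Lengths are in m, angles in rad, forces in N, time in s.
With the tool pointing down it reaches from about 0.35 to 0.975 m from the base axis. Payload 4.9 kg.
Tool frame: the origin (TCP) lies on the front face of the gripper's body, between the roots of the fingers; the fingertips stand ctrl.finger_overhang ahead of it and the grasp point (between the pads) lies 54 mm ahead of it (ctrl.finger_overhang is the distance from the TCP to the fingertips, in m); z points along the fingers, y is the line along which they close (so a half turn about z gives the same grasp; the last joint's range is limited). The gripper opens to 85 mm and grips with 20 to 120 N. Pads are 22 mm wide; open, the fingers measure 114 mm over their backs; the gripper's body (76 mm by 85 mm) begins 54 mm behind the grasp point. The pads swing forward as they close: fully open they stand 13 mm farther back than shut.
Start: joints at [1.126, 0.053, 1.613, -0, 1.476, -0.119], TCP at [0.2, 0.592, 0.304] pointing down, gripper open.
Joint ranges: [-3.01, 3.01], [-1.01, 2.22], [0.06, 2.58], [-1.02, 4.17], [0.09, 2.62], [-3.14, 3.14]. Speed limits (rad/s): [2.57, 2.57, 3.14, 3.14, 3.14, 3.14].

## Interface

Orientations are given as a rotation vector (axis times angle).
In Python, from station import ctrl, vision gives the robot as it stands. The module is installed in compiled form; this text tells all that it offers.
- The arm moves only by the tool drive_tool, never from a script. Its argument "rows" is a list of rows, each a list of 2 entries, a list of its own where there are three numbers: the shift along the tool's x, y, z in m, then the turn about the tool's z in rad. A call has 1 to 10 rows; each row shifts and turns the commanded pose from where the row before left it, along the tool's axes as they then stand; what a row does not reach is not made up. A row lasts 1/10 s, in which the tool goes at most 50 mm and 8.59 degrees, less where a joint would pass 70% of its speed; a pose out of reach is approached as far as the arm can. A call with a gripper value outside its range is refused whole. "jaw" is the closure, from 0 (fully open) to 1 (shut), set as the call begins (left out, the last holds). The fingers move at their own pace and stop on an object; "grip_force" is the grip in N (left out, the last holds). Time passes only in rows, so rows that do not move let the fingers close. It gives the time, the measured TCP pose, the force, the opening and the grip force at its end, in the units of the state.
- ctrl.get_obs(): the state, without advancing time (a new reading comes with each control period).
- vision.get_image(name): name is "scene" or "top" or "wrist"; returns a dict with "image" (420x560x3 uint8, blue, green, red), "vertical_fov" (degrees; the focal length in pixels is half the picture's height over the tangent of half this angle, whatever the lens; pixels are square), "cx", "cy" (the principal point, pixels), "R" (3x3) and "t" (3): a world point X has camera coordinates R X + t. Camera axes: x right, y down, z forward; pixel columns grow to the right and rows downward; lengths in m; the calibration is good to about 2 mm. The wrist camera is an equidistant fisheye: a pixel r from the principal point sees the ray r / f radians off the axis. A picture is of the moment at which its call begins. There is no depth.
- ctrl.finish_job(): hands the job in; it is judged then, once.
The state is a dict: "t": time; "q": joint angles; "dq": joint speeds; "effort": joint torques, N m; "tool_pos": TCP position; "tool_rot": TCP orientation; "contact_force": force on the tool from outside, world axes, zero at the start; "wrist_torque": the same for the moment, N m; "opening": finger opening in m; "grip_force": force on a finger pad.
Only numpy, scipy, OpenCV 4.12 (cv2) and the standard library are available. Lean on these libraries where they do the work, as an engineer would, in place of code of your own. Each camera call takes 0.05 s, during which the arm holds its last target. There are 200 camera calls.

## Task

A long mailing tube has toppled over inside the small waste bin on the desk and is wedged slantwise across it. Without lifting its lower end out of the bin, tip the tube up so that it stands upright by itself on the bin's floor, and let go of it; then put the two bits of rubbish on the desk, the short tube offcut and the used-up glue stick, into the bin beside it, with the tube still standing at the end. Leave the pen pot, sanitizer bottle and tape measure where they are.

Things in the scene. Friction and masses are not known exactly. Their poses are not given: they have to be found in the camera images.
- bin: grey plastic open-topped rectangular waste bin that stands on the desk and does not move (it is anchored); 175 mm along its x, 140 mm along its y (183 x 145 over the black rolled rim at the top), 131 mm high; walls and floor 5 mm thick, so inside it is 165 x 130 mm and 126 mm deep, its inner floor at z = 5 mm; origin at the centre of its underside, z up. The fallen tube leans along its x: foot at the -x wall, upper end against the +x wall
- tube_center (a point): closed cardboard mailing tube with white caps, plain cylinder 40 mm in diameter and 190 mm long, about 90 g; this point is on its axis half-way along. Its z axis runs along the tube from the lower end (foot) to the upper end. At the start it leans about 47 degrees from the vertical inside the bin, wedged end to end between the two short walls, its upper end some 35 mm above the rim
- tube_foot (a point): centre of the flat lower end face of the same tube, 95 mm from tube_center; same axes. With the tube upright on the bin's floor it is 5 mm above the bin's origin
- offcut_center (a point): short offcut of cardboard tube standing on end on the desk to one side of the bin, open at both ends: 40 mm outside diameter, 33 mm inside, 60 mm high, about 30 g; this point is its centre, half-way up (z axis along the tube)
- glue_center (a point): used-up glue stick standing on the desk at the other side of the bin: upright cylinder 28 mm in diameter, 94 mm high, about 30 g, white with a green band; this point is its centre, half-way up
- tube: the mailing tube again; origin at the centre of its foot
- offcut: the offcut again; origin at the centre of its underside
- glue_stick: the glue stick again; origin at the centre of its underside
- pen_pot: bystander: black pot with pens, 84 x 87 mm and 169 mm high over the pens, far right; origin at its underside
- sanitizer: bystander: pump bottle, 53 x 60 x 151 mm high, far left; origin at its underside
- tape_measure: bystander: pocket tape measure lying flat, 60 x 66 x 31 mm, far side, left of the bin; origin at its underside
Things that resemble listed ones, but are neither listed nor needed, are in the scene too. There is more than one size of the glue_stick; the job needs the larger.

How it is judged:
By the outcome, as a careful person would: the job done as asked, in the order asked, and still so for the second after the job is handed in, with the robot touching nothing.
It also fails if it takes over 62 s, if anything falls off the work surface, if the arm or the gripper's body presses on something with over 40 N, if the wrist force passes 120 N, or if a joint passes its speed limit or range.

## Working session

There is one attempt and no reset: what is moved stays moved. The work goes in short steps, Python scripts to look and compute and a tool call to move; the robot and the scene stay as the last step left them, time stands still between calls to the robot, and variables do not carry over. Pictures are saved under pics/ and viewed, at most 10 in all, crops included, and the job is handed in when it is done.

Besides the shell and the picture viewer there is one more tool, called after ">>>" in YAML: its name, and indented under it one key for each argument. drive_tool: Moves the arm, as the interface text tells. Its arguments: {"type":"object","properties":{"rows":{"type":"array","items":{"type":"array"}},"jaw":{"type":"number"},"grip_force":{"type":"number"}},"required":["rows"]}

```bash
mkdir -p pics; cat > h.py <<'E'
import numpy as np, cv2
from station import ctrl, vision
from scipy.spatial.transform import Rotation as Ro
def snap(n,fn=None):
    d=vision.get_image(n); d['f']=d['image'].shape[0]/2/np.tan(np.radians(d['vertical_fov'])/2)
    d['n']=n; d['R']=np.array(d['R']); d['t']=np.array(d['t'])
    if fn: cv2.imwrite('pics/'+fn,d['image'])
    return d
def ray(d,u,v):
    x,y=(u-d['cx'])/d['f'],(v-d['cy'])/d['f']
    if d['n']=='wrist':
        r=np.hypot(x,y); s=np.sin(r)/r if r>1e-9 else 1; c=np.array([x*s,y*s,np.cos(r)])
    else: c=np.array([x,y,1.])
    w=d['R'].T@c; return -d['R'].T@d['t'], w/np.linalg.norm(w)
def onz(d,u,v,z):
    o,w=ray(d,u,v); return o+w*(z-o[2])/w[2]
def tri(rs):
    A=np.zeros((3,3));b=np.zeros(3)
    for o,w in rs:
        P=np.eye(3)-np.outer(w,w);A+=P;b+=P@o
    return np.linalg.solve(A,b)
E
python3 - <<'E'
from h import *
ims=[]
for n in('scene','top','wrist'):
    d=snap(n,n+'0.png'); print(n,d['vertical_fov'],d['cx'],d['cy'],(-d['R'].T@d['t']).round(3),d['R'].round(2).tolist())
o=ctrl.get_obs(); print(o['t'],o['tool_pos'],o['tool_rot'],ctrl.finger_overhang)
E
```

```text
scene 45.518044455089665 276.4789036209666 217.6900340147229 [-0.353 -0.483  0.59 ] [[0.45, -0.89, -0.02], [-0.39, -0.18, -0.91], [0.8, 0.42, -0.42]]
top 56.03169581953118 276.26214483952344 217.93308888678996 [0.497 0.003 1.021] [[0.02, -1.0, 0.0], [-0.99, -0.02, -0.11], [0.11, 0.0, -0.99]]
wrist 65.70646984690485 280.9735562406016 212.49693075266455 [0.135 0.615 0.372] [[0.32, 0.95, -0.0], [0.91, -0.31, 0.27], [0.26, -0.09, -0.96]]
0.15 [0.19988199 0.59180095 0.30294144] [-5.09470067e-01 -3.09954771e+00  2.35250456e-03] 0.0726
```

View pics/scene0.png

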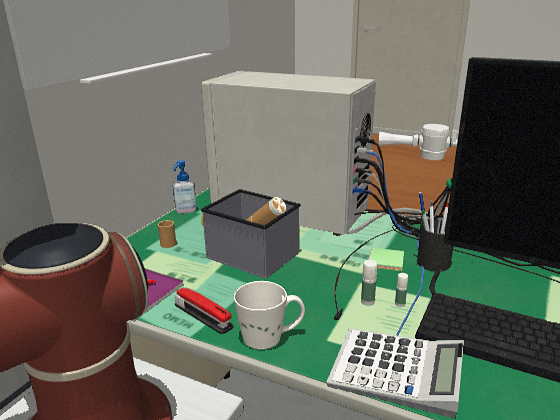

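View pics/top0.png

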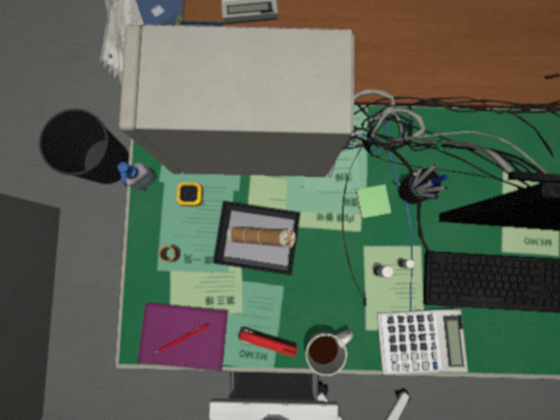

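The scene view shows the bin at about (252,230) with the tube's upper end at (275,212). The offcut is at (167,235) and the sanitizer at (184,190). There are two glue sticks, at (369,283) and (401,290). In the top view the bin is at (257,237), the tube's upper end at (290,238), the offcut at (169,255) and the two white caps at (384,271) and (408,264).

The larger stick is the left one, which is taller and wider in the scene view. I'll confirm that in an enlarged crop and measure at the same time.

```bash
cat > m1.py <<'E'
from h import *
s=snap('scene'); t=snap('top'); np.save('s.npy',s['image']); 
a=cv2.resize(s['image'][250:320,340:430],None,fx=4,fy=4,interpolation=cv2.INTER_CUBIC)
b=cv2.resize(t['image'][190:290,150:430],None,fx=2.8,fy=2.8,interpolation=cv2.INTER_CUBIC)
c=cv2.resize(s['image'][185:280,150:310],None,fx=2.65,fy=2.65,interpolation=cv2.INTER_CUBIC)
W=np.zeros((600,800,3),np.uint8); W[:280,:360]=a; W[:252,366:366+424]=c[:252,:424]; W[300:580,:784]=b; cv2.imwrite('pics/crop1.png',W)
# quick estimates
for n,u,v,z in(('offcut top',169,254,.06),('glueL top',384,270,.094),('glueS top',408,264,.06),('tube end',290,238,.149)): print(n,onz(t,u,v,z).round(3))
E
python3 m1.py
```

```text
offcut top [0.509 0.263 0.06 ]
glueL top [ 0.483 -0.249  0.094]
glueS top [ 0.498 -0.316  0.06 ]
tube end [ 0.549 -0.027  0.149]
```

View pics/crop1.png

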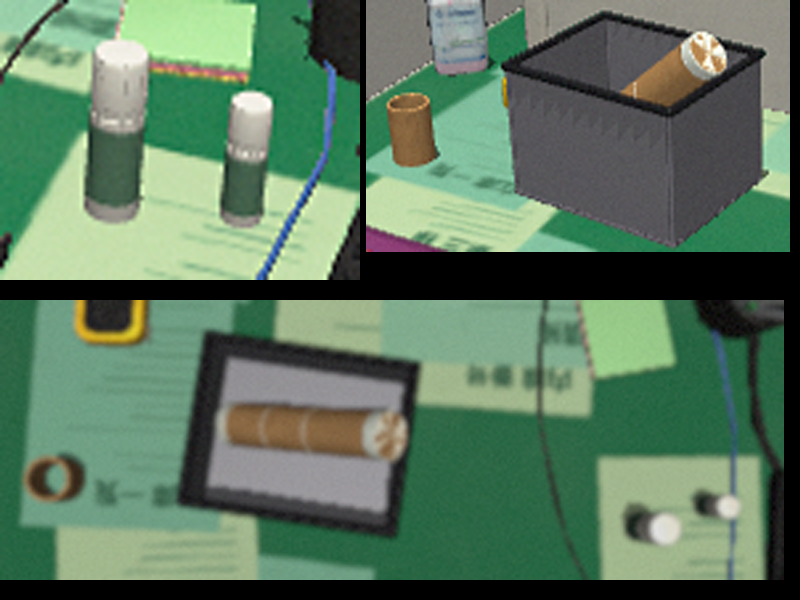

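The crop confirms that the left stick (taller and wider, scene (369,283) / top (387,271)) is the larger one. The rim corners, the tube end cap and the offcut top are all clear. Next I'll triangulate.

```bash
cat > m2.py <<'E'
from h import *
s=snap('scene'); t=snap('top')
T=lambda u,v:(150+u/2.8,190+(v-300)/2.8)
S=lambda u,v:((u-366)/2.65+150,v/2.65+185)
G=lambda u,v:(340+u/4,250+v/4)
P={}
for n,a,b in(('TL',(207,332),S(603,12)),('TR',(420,363),S(766,52)),('BR',(395,537),S(672,110)),('BL',(178,503),S(503,66)),
 ('glue top',(665,528),G(121,50)),('offcut top',(53,477),S(409,102)),('tube end',(387,437),S(705,55))):
    ra,rb=ray(t,*T(*a)),ray(s,*b); p=tri([ra,rb]); P[n]=p
    e=[np.linalg.norm(np.cross(p-o,w)) for o,w in(ra,rb)]
    print(n,p.round(4),'miss',np.round(e,4))
c=np.mean([P[k] for k in('TL','TR','BR','BL')],0); xd=(P['TR']-P['TL']+P['BR']-P['BL'])[:2]; L=np.linalg.norm(xd)/2
print('bin c',c.round(4),'len',L,'yaw',np.degrees(np.arctan2(xd[1],xd[0])))
for z in (.131,):
  q=[onz(t,*T(*a),z)[:2] for a in((207,332),(420,363),(395,537),(178,503))]; q=np.array(q); print('plane',q.mean(0).round(4),np.linalg.norm(q[1]-q[0]),np.linalg.norm(q[2]-q[1]),np.degrees(np.arctan2(*(q[1]-q[0])[::-1])),np.degrees(np.arctan2(*(q[2]-q[3])[::-1])))
xh=xd/np.linalg.norm(xd); yh=np.array([-xh[1],xh[0]]); r=(P['tube end']-c)[:2]; print('tube end in bin',r@xh,r@yh)
# foot: tube lower left end seen at crop (220,420)
o=ctrl.get_obs(); R=Ro.from_rotvec(o['tool_rot']).as_matrix(); print(R.round(3),o['tool_pos'])
print('tower front base',onz(t,165,172,0.0),onz(t,165,172,.4), [onz(s,*p,0).round(3) for p in((350,232),)])
E
python3 m2.py
```

```text
TL [0.6302 0.1254 0.1292] miss [0.0005 0.0005]
TR [ 0.6094 -0.0496  0.1283] miss [0.0005 0.0005]
BR [ 0.4689 -0.032   0.1314] miss [0.0006 0.0006]
BL [0.4914 0.1432 0.1274] miss [0. 0.]
glue top [ 0.48   -0.2568  0.0945] miss [0.0002 0.0002]
offcut top [0.5096 0.2646 0.0605] miss [0.0022 0.0022]
tube end [ 0.5473 -0.0228  0.1456] miss [0.0002 0.0002]
bin c [0.55   0.0468 0.1291] len 0.1764297799937874 yaw -97.03404789253513
plane [0.5498 0.0467] 0.17500342818148087 0.14134567899379893 -96.99364836902039 -97.4748951901985
tube end in bin 0.06939873463914448 0.005819333161050877
[[-0.947  0.32  -0.   ]
 [ 0.32   0.947 -0.   ]
 [ 0.    -0.    -1.   ]] [0.19998814 0.59203323 0.30362706]
tower front base [0.72438161 0.30085163 0.        ] [0.63539167 0.18407695 0.4       ] [array([ 0.768, -0.119,  0.   ])]
```

```bash
cat >> h.py <<'E'
def plan(p,yaw,n,turn_n=None):
    """rows for straight line to TCP p with tool y at world yaw (deg, mod 180)"""
    o=ctrl.get_obs(); R=Ro.from_rotvec(o['tool_rot']).as_matrix(); dp=(np.array(p)-o['tool_pos'])
    y0=np.degrees(np.arctan2(R[1,1],R[0,1])); d=(yaw-y0+90)%180-90; th=-np.radians(d)/n
    rows=[]
    for i in range(n):
        sh=R.T@(dp/n); rows.append([[round(float(x),4) for x in sh],round(float(th),4)]); R=R@Ro.from_rotvec([0,0,th]).as_matrix()
    print('d',dp.round(4),'turn',round(-d,2)); print(str(rows).replace(' ',''))
C=np.array([.55,.0468]); YAW=-97.1
XH=np.array([np.cos(np.radians(YAW)),np.sin(np.radians(YAW))]); YH=np.array([-XH[1],XH[0]])
def b2w(x,y,z): return np.r_[C+x*XH+y*YH,z]
E
python3 - <<'E'
from h import *
t=snap('top')
for z in(.02,.034,.048): 
  p=onz(t,150+219/2.8,190+(419-300)/2.8,z); r=(p[:2]-C); print(z,r@XH,r@YH)
print(b2w(.048,.0058,.32))
plan(b2w(.048,.0058,.32),-7.1,16)
E
```

```text
0.02 -0.08070328987711159 0.007356291073700892
0.034 -0.07887306389361103 0.006597592619181563
0.048 -0.07704283791011048 0.0058388941646624615
[ 0.54982265 -0.00154882  0.32      ]
d [ 0.3498 -0.5936  0.0163] turn 78.43
[[[-0.0326,-0.0282,-0.001],0.0856],[[-0.0349,-0.0253,-0.001],0.0856],[[-0.0369,-0.0222,-0.001],0.0856],[[-0.0387,-0.019,-0.001],0.0856],[[-0.0401,-0.0156,-0.001],0.0856],[[-0.0413,-0.0121,-0.001],0.0856],[[-0.0422,-0.0085,-0.001],0.0856],[[-0.0428,-0.0049,-0.001],0.0856],[[-0.043,-0.0012,-0.001],0.0856],[[-0.043,0.0025,-0.001],0.0856],[[-0.0426,0.0061,-0.001],0.0856],[[-0.0419,0.0098,-0.001],0.0856],[[-0.041,0.0133,-0.001],0.0856],[[-0.0397,0.0168,-0.001],0.0856],[[-0.0381,0.0201,-0.001],0.0856],[[-0.0362,0.0233,-0.001],0.0856]]
```

>>> drive_tool:
  rows:
    - [[-0.033,-0.028,-0.001],0.0856]
    - [[-0.035,-0.025,-0.001],0.0856]
    - [[-0.037,-0.022,-0.001],0.0856]
    - [[-0.039,-0.019,-0.001],0.0856]
    - [[-0.04,-0.016,-0.001],0.0856]
    - [[-0.041,-0.012,-0.001],0.0856]
    - [[-0.042,-0.0085,-0.001],0.0856]
    - [[-0.043,-0.005,-0.001],0.0856]
    - [[-0.043,-0.001,-0.001],0.0856]
    - [[-0.043,0.0025,-0.001],0.0856]
  jaw: 0.3
  grip_force: 20

```text
t: 1.4
tool_pos: [0.4198, 0.2197, 0.3142]
tool_rot: [1.754, 2.605, 0.001]
contact_force: [0.7, 0.3, -0.1]
opening: 0.0599
grip_force: 0.0
```

>>> drive_tool:
  rows:
    - [[-0.0425,0.006,-0.001],0.0856]
    - [[-0.042,0.01,-0.001],0.0856]
    - [[-0.041,0.013,-0.001],0.0856]
    - [[-0.04,0.017,-0.001],0.0856]
    - [[-0.038,0.02,-0.001],0.0856]
    - [[-0.036,0.023,-0.001],0.0856]
    - [[0,0,0],0]
    - [[0,0,0],0]

```text
t: 2.2
tool_pos: [0.5501, -0.0019, 0.3197]
tool_rot: [-2.356, -2.077, 0.0]
contact_force: [0.8, 0.1, 0.6]
opening: 0.0597
grip_force: 0.0
```

```bash
python3 - <<'E'
from h import *
w=snap('wrist','w1.png'); o=ctrl.get_obs(); print(o['t'],o['tool_pos'],o['opening'],o['contact_force'],-w['R'].T@w['t'])
plan(b2w(.048,.006,.25),-7.1,2)
E
```

```text
2.25 [ 0.54973431 -0.00112578  0.31971745] 0.059528682977860965 [-1.23589144 -0.80406536  1.42779246] [0.55959294 0.06727027 0.3893529 ]
d [ 0.0003 -0.0004 -0.0697] turn -0.02
[[[-0.0002,0.0002,0.0349],-0.0002],[[-0.0002,0.0002,0.0349],-0.0002]]
```

View pics/w1.png

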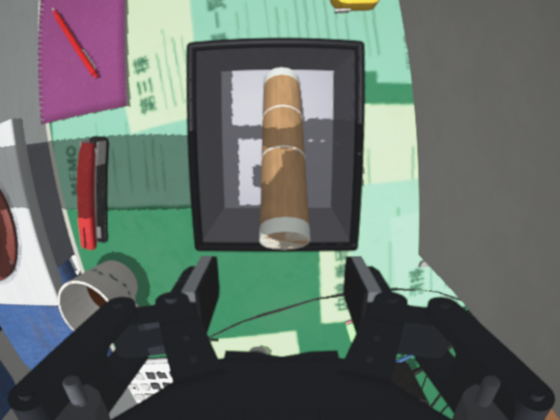

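The wrist view shows the tube axis running down column 283–285, midway between the fingers (217 and 345). The rim spans columns 190–360, so there's clearance on both sides. I'll descend and grip.

>>> drive_tool:
  rows:
    - [[0,0,0.035],0]
    - [[0,0,0.035],0]
    - [[0,0,0.03],0]
    - [[0,0,0.02],0]
    - [[0,0,0.016],0]
    - [[0,0,0],0]

```text
t: 2.85
tool_pos: [0.5482, -0.0001, 0.1814]
tool_rot: [-2.351, -2.079, 0.005]
contact_force: [0.1, -0.5, 1.0]
opening: 0.0592
grip_force: 0.0
```

>>> drive_tool:
  rows:
    - [[0,0,0],0]
    - [[0,0,0],0]
    - [[0,0,0],0]
    - [[0,0,0],0]
    - [[0,0,0],0]
  jaw: 1
  grip_force: 20

```text
t: 3.35
tool_pos: [0.5509, -0.0014, 0.1855]
tool_rot: [2.354, 2.077, 0.004]
contact_force: [-0.0, 1.5, 3.8]
opening: 0.0394
grip_force: 23.6
```

Gripped (opening 39.4 mm). Now I'll follow the arc about the foot, first half.

>>> drive_tool:
  rows:
    - [[0.004,0,-0.004],0]
    - [[0.0042,0,-0.004],0]
    - [[0.0045,0,-0.0036],0]
    - [[0.0046,0,-0.0035],0]
    - [[0.0048,0,-0.0032],0]
    - [[0.0049,0,-0.0031],0]
    - [[0.0052,0,-0.0027],0]
    - [[0.0053,0,-0.0026],0]
    - [[0.0055,0,-0.0022],0]
    - [[0.0056,0,-0.002],0]

```text
t: 4.35
tool_pos: [0.556, 0.0475, 0.2148]
tool_rot: [-2.355, -2.079, -0.0]
contact_force: [0.9, -2.6, 0.2]
opening: 0.0394
grip_force: 22.7
```

```bash
python3 - <<'E'
from h import *
w=snap('wrist'); s=snap('scene'); t=snap('top'); o=ctrl.get_obs(); print(o['tool_pos'],o['opening'],o['contact_force'])
W=np.zeros((560,800,3),np.uint8); W[:280,:373]=cv2.resize(w['image'],(373,280)); W[:280,380:800]=cv2.resize(s['image'][160:280,180:360],(420,280)); W[280:,:373]=cv2.resize(t['image'][180:285,190:330],(373,280));cv2.imwrite('pics/c2.png',W)
E
```

```text
[0.55594812 0.04759977 0.21448488] 0.03937697645557881 [ 0.49697011 -1.66639369 -0.13097312]
```

View pics/c2.png

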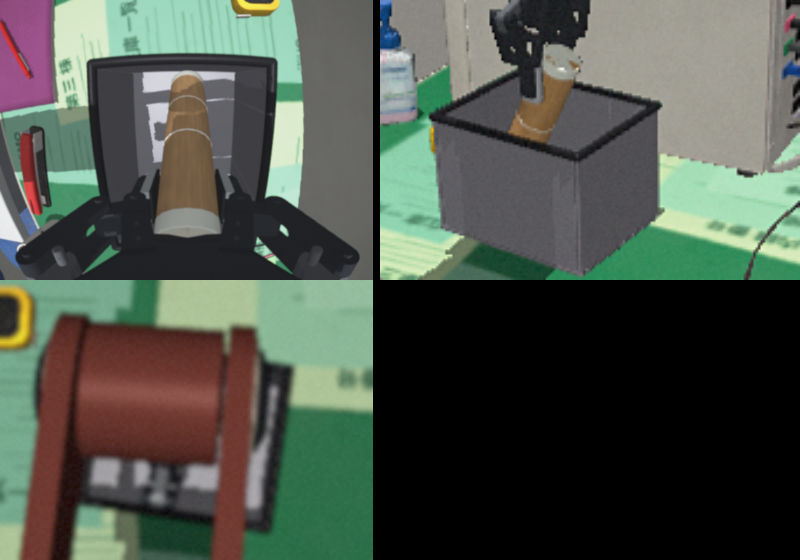

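The tube now leans at about 25–28° between the fingers, with its foot still in the bin and low force. On to the second half.

>>> drive_tool:
  rows:
    - [[0.0055,0,-0.0021],0]
    - [[0.0056,0,-0.0021],0]
    - [[0.0058,0,-0.0016],0]
    - [[0.0058,0,-0.0016],0]
    - [[0.006,0,-0.0011],0]
    - [[0.0061,0,-0.0011],0]
    - [[0.0062,0,-0.0005],0]
    - [[0.0063,0,-0.0005],0]
    - [[0.0064,0,0],0]
    - [[0.0065,0,0],0]

```text
t: 5.5
tool_pos: [0.5635, 0.1071, 0.2253]
tool_rot: [-2.355, -2.079, 0.0]
contact_force: [-0.1, -1.6, 0.1]
opening: 0.0394
grip_force: 25.0
```

>>> drive_tool:
  rows:
    - [[0.005,0,0],0]
    - [[0.004,0,0],0]
    - [[0.003,0,0],0]
    - [[0,0,0],0]
    - [[0,0,0],0]

```text
t: 6.0
tool_pos: [0.565, 0.1186, 0.2252]
tool_rot: [-2.355, -2.079, -0.0]
contact_force: [-0.2, -1.5, -0.6]
opening: 0.039
grip_force: 23.6
```

```bash
python3 - <<'E'
from h import *
w=snap('wrist'); s=snap('scene'); o=ctrl.get_obs(); print(o['t'],o['tool_pos'],o['opening'],o['contact_force'])
d=o['tool_pos'][:2]-C; print('tcp in bin',d@XH,d@YH)
W=np.zeros((420,800,3),np.uint8); W[:300,:400]=cv2.resize(w['image'],(400,300)); W[:,405:]=cv2.resize(s['image'][130:275,170:306],(395,420));cv2.imwrite('pics/c3.png',W)
E
```

```text
6.1 [0.56491867 0.11849111 0.22521754] 0.03916116570922505 [-0.25374925 -1.27579002 -0.86312449]
tcp in bin -0.07298535049608669 0.005943142956373068
```

View pics/c3.png

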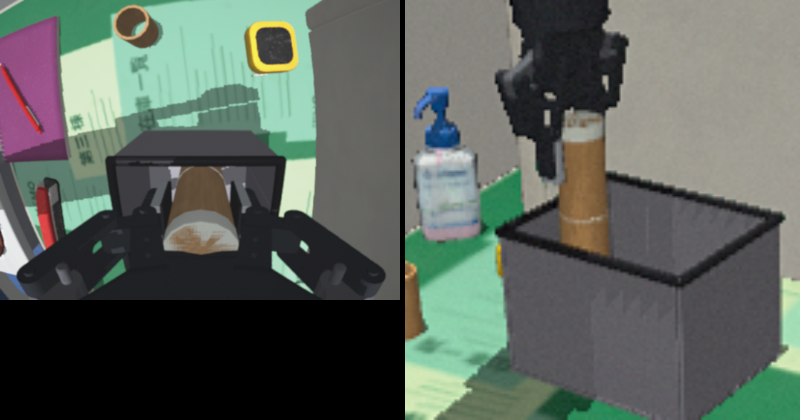

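The tube is nearly vertical in the grip, with the cap at crop (583,118) and the tube at the rim at (584,250). It sits toward the pads' +x edge. I'll check the tilt numerically.

```bash
python3 - <<'E'
from h import *
s=snap('scene')
im=s['image'][130:275,170:306]; hsv=cv2.cvtColor(im,cv2.COLOR_BGR2HSV)
m=cv2.inRange(hsv,(5,70,60),(22,255,255)); 
pts=[]
for r in range(45,84,2):
    c=np.where(m[r]>0)[0]; c=c[(c>48)&(c<75)]
    if len(c)>4: pts.append((r+130,c.min()+170,c.max()+170)); 
pts=np.array(pts); print(pts[::3].tolist())
for k in(1,2):
    print(np.polyfit(pts[:,0],pts[:,k],1))
proj=lambda X:(lambda c:(s['f']*c[0]/c[2]+s['cx'],s['f']*c[1]/c[2]+s['cy']))(s['R']@X+s['t'])
for x in(-.0625,-.055,-.073):
    a,b=proj(b2w(x,.006,.185)),proj(b2w(x,.006,.14)); print(x,np.round([a,b],1).tolist(),'slope',(b[0]-a[0])/(b[1]-a[1]))
o,w=ray(s,231.3,170.7)
# intersect cap centre with plane bin y=.006
n=np.r_[YH,0]; p=o+w*((b2w(0,.006,0)-o)@n)/(w@n); d=p[:2]-C; print('cap centre in bin',d@XH,p[2])
E
```

```text
[[179, 224, 238], [185, 225, 238], [191, 225, 238], [197, 223, 239], [203, 223, 239], [209, 223, 239]]
[-6.44994840e-02  2.36475232e+02]
[4.17956656e-02 2.30308050e+02]
-0.0625 [[230.2, 178.0], [231.3, 196.1]] slope 0.06118218323059908
-0.055 [[232.8, 178.6], [233.8, 196.7]] slope 0.058910394179876605
-0.073 [[226.7, 177.2], [227.8, 195.2]] slope 0.06433339821221551
cap centre in bin -0.05797132215717721 0.20376213873850374
```

>>> drive_tool:
  rows:
    - [[-0.003,0,0],0]
    - [[-0.003,0,0],0]
    - [[0,0,0.001],0]
    - [[0,0,0.001],0]
    - [[0,0,0],0]

```text
t: 6.65
tool_pos: [0.5641, 0.1126, 0.2232]
tool_rot: [-2.355, -2.078, 0.0]
contact_force: [0.2, 0.3, -1.7]
opening: 0.0391
grip_force: 23.4
```

>>> drive_tool:
  rows:
    - [[0,0,0.001],0]
    - [[0,0,0.001],0]
    - [[0,0,0],0]

```text
t: 6.95
tool_pos: [0.5641, 0.1126, 0.2212]
tool_rot: [-2.355, -2.079, 0.0]
contact_force: [0.1, -0.3, -1.2]
opening: 0.0392
grip_force: 23.4
```

>>> drive_tool:
  rows:
    - [[0,0,0.001],0]
    - [[0,0,0.001],0]
    - [[0,0,0],0]

```text
t: 7.25
tool_pos: [0.5642, 0.1125, 0.2192]
tool_rot: [-2.355, -2.079, 0.0]
contact_force: [-0.0, 0.4, -0.8]
opening: 0.0394
grip_force: 23.4
```

>>> drive_tool:
  rows:
    - [[0,0,0.001],0]
    - [[0,0,0.001],0]
    - [[0,0,0],0]

```text
t: 7.55
tool_pos: [0.5645, 0.1126, 0.2183]
tool_rot: [2.355, 2.079, 0.001]
contact_force: [-0.2, -0.4, 2.1]
opening: 0.0394
grip_force: 23.8
```

>>> drive_tool:
  rows:
    - [[0,0,0.001],0]
    - [[0,0,0.001],0]
    - [[0,0,0],0]

```text
t: 7.85
tool_pos: [0.565, 0.1129, 0.2182]
tool_rot: [2.355, 2.078, 0.003]
contact_force: [-4.2, -0.5, 11.1]
opening: 0.0391
grip_force: 24.7
```

>>> drive_tool:
  rows:
    - [[0,0,0.001],0]
    - [[0,0,0.001],0]
    - [[0,0,0],0]

```text
t: 8.15
tool_pos: [0.5656, 0.1132, 0.218]
tool_rot: [2.354, 2.078, 0.006]
contact_force: [-3.7, 1.8, 16.4]
opening: 0.0396
grip_force: 26.0
```

The foot is on the floor. I'll back the push off, then release gently by opening partway.

>>> drive_tool:
  rows:
    - [[0,0,-0.002],0]
    - [[0,0,-0.0018],0]
    - [[0,0,0],0]
    - [[0,0,0],0]

```text
t: 8.55
tool_pos: [0.5648, 0.1126, 0.2181]
tool_rot: [2.355, 2.078, 0.002]
contact_force: [-0.9, 0.5, 4.7]
opening: 0.0394
grip_force: 24.2
```

>>> drive_tool:
  rows:
    - [[0,0,0],0]
    - [[0,0,0],0]
    - [[0,0,0],0]
    - [[0,0,0],0]
  jaw: 0.3

```text
t: 8.95
tool_pos: [0.5639, 0.1125, 0.2165]
tool_rot: [-2.355, -2.078, 0.001]
contact_force: [-1.1, -0.6, -0.2]
opening: 0.0595
grip_force: 0.0
```

```bash
python3 - <<'E'
from h import *
w=snap('wrist'); s=snap('scene'); o=ctrl.get_obs(); print(o['t'],o['tool_pos'],o['opening'],o['contact_force'])
W=np.zeros((420,800,3),np.uint8); W[:300,:400]=cv2.resize(w['image'],(400,300)); W[:,405:]=cv2.resize(s['image'][130:275,170:306],(395,420));cv2.imwrite('pics/c4.png',W)
E
```

```text
9.05 [0.56408336 0.11249508 0.21682143] 0.0598708991442117 [-0.34335071 -1.08030704 -0.0152527 ]
```

View pics/c4.png

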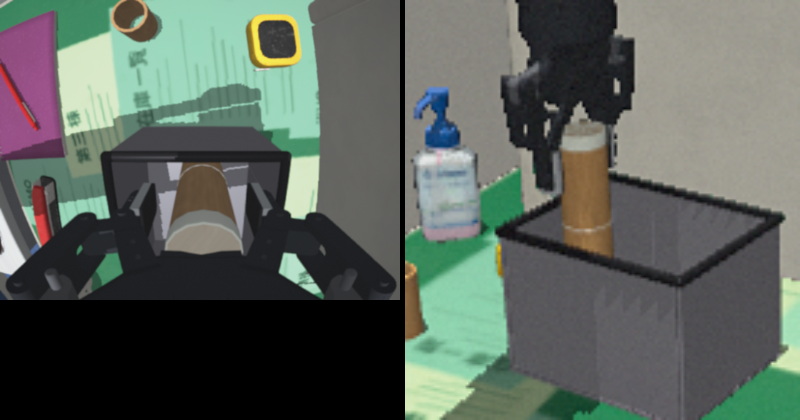

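The tube stands alone with the fingers clear on both sides (wrist view: cap at (205,240), fingers at (145,220) and (262,220)). I'll rise straight up and head to the offcut.

>>> drive_tool:
  rows:
    - [[0,0,-0.01],0]
    - [[0,0,-0.02],0]
    - [[0,0,-0.03],0]
    - [[0,0,-0.03],0]
    - [[0,0,-0.02],0]
    - [[0,0,0],0]

```text
t: 9.65
tool_pos: [0.5657, 0.1127, 0.3325]
tool_rot: [2.351, 2.075, 0.011]
contact_force: [1.3, -0.2, 0.7]
opening: 0.0598
grip_force: 0.0
```

```bash
python3 - <<'E'
from h import *
w=snap('wrist','w5.png'); o=ctrl.get_obs(); print(o['t'],o['tool_pos'],o['q'].round(2) if hasattr(o['q'],'round') else o['q'])
plan([.5096,.2646,.25],-7.1,5)
E
```

```text
9.7 [0.5649563  0.11260599 0.32969477] [ 0.07 -0.08  1.7   0.    1.52  0.19]
d [-0.0554  0.152  -0.0797] turn -0.04
[[[0.0288,-0.0148,0.0159],-0.0001],[[0.0288,-0.0148,0.0159],-0.0001],[[0.0288,-0.0148,0.0159],-0.0001],[[0.0288,-0.0148,0.0159],-0.0001],[[0.0288,-0.0148,0.0159],-0.0001]]
```

View pics/w5.png

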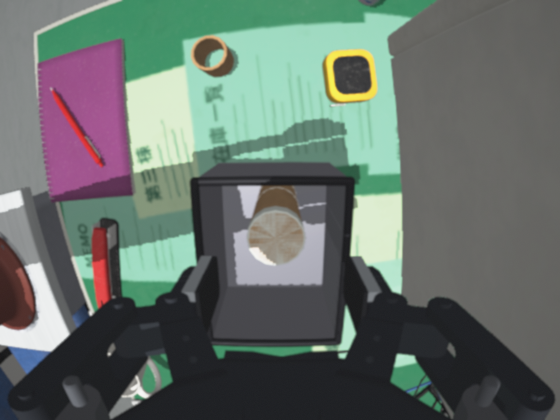

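The tube stands upright in the bin, with its cap centre at (276,237). The offcut's top is at (213,53). I'll refine both positions.

```bash
python3 - <<'E'
from h import *
w=snap('wrist'); t=snap('top')
p=onz(w,276,237,.195); d=p[:2]-C; print('cap bin',d@XH,d@YH)
for u,v,z in((213,52,.06),): print('offcut',onz(w,u,v,z))
print('offcut 2view',tri([ray(w,213,52),ray(t,150+53/2.8,190+177/2.8)]))
plan([.5096,.2646,.25],-7.1,5)
E
```

```text
cap bin -0.06196304978220392 0.004607274452863577
offcut [0.51486249 0.2671089  0.06      ]
offcut 2view [0.51094755 0.27125752 0.03604517]
d [-0.0542  0.1521 -0.0761] turn -0.04
[[[0.0288,-0.0145,0.0152],-0.0001],[[0.0288,-0.0145,0.0152],-0.0001],[[0.0288,-0.0145,0.0152],-0.0001],[[0.0288,-0.0145,0.0152],-0.0001],[[0.0288,-0.0145,0.0152],-0.0001]]
```

>>> drive_tool:
  rows:
    - [[0.029,-0.0148,0],-0.15]
    - [[0.0265,-0.019,0],-0.15]
    - [[0.023,-0.0228,0],-0.15]
    - [[0.0195,-0.026,0],-0.15]
    - [[0.0155,-0.0285,0],-0.15]
    - [[0,0,0.01],-0.15]
    - [[0,0,0.01],-0.15]
    - [[0,0,0.01],-0.15]
    - [[0,0,0.01],-0.15]
    - [[0,0,0.01],-0.15]

```text
t: 10.8
tool_pos: [0.4428, 0.1985, 0.2745]
tool_rot: [-0.296, -3.124, 0.002]
contact_force: [0.0, 0.2, -0.1]
opening: 0.0599
grip_force: 0.0
```

>>> drive_tool:
  rows:
    - [[0,0,0.01],-0.15]
    - [[0,0,0.01],-0.15]
    - [[0,0,0.01],-0.15]
    - [[0,0,0],-0.15]
    - [[0,0,0],-0.15]
    - [[0,0,0],-0.15]
    - [[0,0,0],-0.15]
    - [[0,0,0],-0.15]
    - [[0,0,0],-0.15]
    - [[0,0,0],-0.15]

```text
t: 11.8
tool_pos: [0.4427, 0.1984, 0.2448]
tool_rot: [1.912, -2.488, -0.002]
contact_force: [0.4, 0.4, 0.5]
opening: 0.06
grip_force: 0.0
```

```bash
python3 - <<'E'
from h import *
w=snap('wrist','w6.png'); o=ctrl.get_obs(); print(o['t'],o['tool_pos'],o['tool_rot'],o['q'])
hsv=cv2.cvtColor(w['image'],cv2.COLOR_BGR2HSV); m=cv2.inRange(hsv,(5,70,40),(22,255,255))
for c in cv2.findContours(m,0,2)[0]:
    if cv2.contourArea(c)>300: print(cv2.boundingRect(c),cv2.minEnclosingCircle(c),cv2.contourArea(c))
plan([.5096,.2646,.25],-7.1,2)
E
```

```text
11.85 [0.44271588 0.19844671 0.24488917] [ 1.91712641e+00 -2.48421031e+00 -2.31380502e-03] [ 2.67863297e-01 -2.46106687e-01  1.99076849e+00 -2.18970849e-05
  1.40086808e+00 -2.61745037e+00]
(76, 260, 40, 40) ((95.0, 280.5), 23.11394691467285) 1031.5
(213, 257, 41, 61) ((233.30120849609375, 286.795166015625), 30.384769439697266) 1791.0
(94, 123, 36, 48) ((105.61793518066406, 145.91799926757812), 25.258272171020508) 1019.0
(25, 123, 75, 73) ((56.842899322509766, 157.6246337890625), 44.87868881225586) 3439.0
(126, 122, 27, 40) ((132.9913787841797, 141.0775909423828), 20.31841278076172) 594.0
d [0.0669 0.0662 0.0051] turn -7.58
[[[-0.0405,-0.024,-0.0027],-0.0662],[[-0.0388,-0.0266,-0.0027],-0.0662]]
```

>>> drive_tool:
  rows:
    - [[-0.041,-0.025,0.01],-0.066]
    - [[-0.04,-0.027,0.01],-0.066]
    - [[0,0,0],0]
    - [[0,0,0],0]

```text
t: 12.25
tool_pos: [0.5123, 0.2656, 0.224]
tool_rot: [2.062, -2.363, -0.003]
contact_force: [-0.7, -0.9, 1.2]
opening: 0.0592
grip_force: 0.0
```

```bash
python3 - <<'E'
from h import *
w=snap('wrist','w7.png'); o=ctrl.get_obs(); print(o['t'],o['tool_pos'],o['tool_rot'],o['q'][5])
hsv=cv2.cvtColor(w['image'],cv2.COLOR_BGR2HSV); m=cv2.inRange(hsv,(5,70,40),(22,255,255))
for c in cv2.findContours(m,0,2)[0]:
    if cv2.contourArea(c)>300: print(cv2.boundingRect(c),cv2.contourArea(c))
c=w['R']@np.array([.512,.266,.06])+w['t']; th=np.arctan2(np.hypot(c[0],c[1]),c[2]); k=w['f']*th/np.hypot(c[0],c[1]); print('pred px',c[0]*k+w['cx'],c[1]*k+w['cy'])
plan([.512,.266,.18],-7.1,2)
E
```

```text
12.3 [0.51224859 0.26526315 0.22542757] [ 2.06355564e+00 -2.36434918e+00 -1.75055378e-03] -2.6570017362977407
(258, 182, 51, 62) 2372.0
(169, 0, 36, 19) 359.5
(111, 0, 71, 20) 849.0
pred px 281.1252993147361 216.73136731553603
d [-0.0002  0.0007 -0.0454] turn -0.67
[[[-0.0004,0.0001,0.0227],-0.0059],[[-0.0004,0.0001,0.0227],-0.0059]]
```

View pics/w7.png

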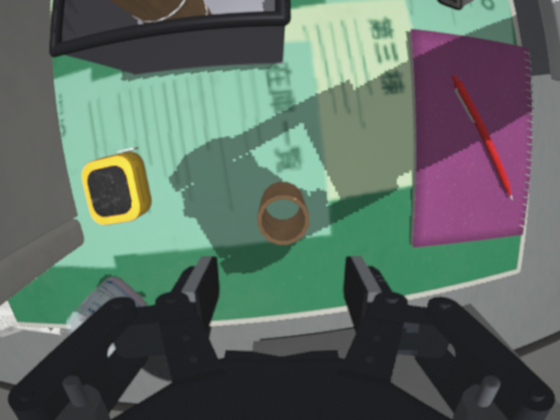

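The top rim of the offcut is centred at (283,218) against a predicted (281,217), midway between the fingers, so it's aligned. I'll descend, grip and lift.

>>> drive_tool:
  rows:
    - [[0,0,0.03],0]
    - [[0,0,0.03],0]
    - [[0,0,0.03],0]
    - [[0,0,0.02],0]
    - [[0,0,0.013],0]
    - [[0,0,0],0]
    - [[0,0,0],0]

```text
t: 13.0
tool_pos: [0.5134, 0.2655, 0.1055]
tool_rot: [-2.066, 2.365, -0.001]
contact_force: [0.8, -0.1, 0.0]
opening: 0.0596
grip_force: 0.0
```

>>> drive_tool:
  rows:
    - [[0,0,0],0]
    - [[0,0,0],0]
    - [[0,0,0],0]
    - [[0,0,0],0]
    - [[0,0,0],0]
  jaw: 1
  grip_force: 20

```text
t: 13.5
tool_pos: [0.5142, 0.266, 0.1062]
tool_rot: [-2.066, 2.363, -0.002]
contact_force: [-1.0, -1.2, 6.1]
opening: 0.0385
grip_force: 21.6
```

>>> drive_tool:
  rows:
    - [[0,0,-0.03],0]
    - [[0,0,-0.05],0]
    - [[0,0,-0.05],0]
    - [[0,0,-0.05],0]
    - [[0,0,-0.05],0]
    - [[0,0,-0.02],0]
    - [[0,0,0],0]
    - [[0,0,0],0]

```text
t: 14.3
tool_pos: [0.5129, 0.2655, 0.3537]
tool_rot: [2.067, -2.365, -0.0]
contact_force: [-0.4, 0.6, -1.3]
opening: 0.0384
grip_force: 20.9
```

```bash
python3 - <<'E'
from h import *
o=ctrl.get_obs(); print(o['t'],o['tool_pos'],o['opening'],o['grip_force'],o['q'][5])
plan(b2w(.058,-.015,.36),-7.1,8)
E
```

```text
14.3 [0.5128759  0.26550717 0.35373367] 0.03837801450835455 20.902496722410433 -2.6585988485233583
d [ 0.0151 -0.2744  0.0063] turn -0.58
[[[0.0337,-0.0065,-0.0008],-0.0013],[[0.0337,-0.0064,-0.0008],-0.0013],[[0.0338,-0.0064,-0.0008],-0.0013],[[0.0338,-0.0063,-0.0008],-0.0013],[[0.0338,-0.0063,-0.0008],-0.0013],[[0.0338,-0.0062,-0.0008],-0.0013],[[0.0338,-0.0062,-0.0008],-0.0013],[[0.0338,-0.0062,-0.0008],-0.0013]]
```

>>> drive_tool:
  rows:
    - [[0.034,-0.0064,0],0]
    - [[0.034,-0.0064,0],0]
    - [[0.034,-0.0064,0],0]
    - [[0.034,-0.0064,0],0]
    - [[0.034,-0.0064,0],0]
    - [[0.034,-0.0064,0],0]
    - [[0.034,-0.0064,0],-0.005]
    - [[0.032,-0.0052,0],-0.005]
    - [[0,0,0],0]
    - [[0,0,0],0]

```text
t: 15.3
tool_pos: [0.5275, 0.0026, 0.3516]
tool_rot: [2.055, -2.365, 0.002]
contact_force: [0.6, 0.3, -0.0]
opening: 0.0386
grip_force: 20.9
```

```bash
python3 - <<'E'
from h import *
w=snap('wrist'); s=snap('scene'); o=ctrl.get_obs(); print(o['t'],o['tool_pos'],o['opening'],o['q'][5]); d=o['tool_pos'][:2]-C; print(d@XH,d@YH)
W=np.zeros((420,800,3),np.uint8); W[:300,:400]=cv2.resize(w['image'],(400,300)); W[:,405:]=cv2.resize(s['image'][115:275,170:320],(395,420));cv2.imwrite('pics/c8.png',W)
plan(b2w(.058,-.015,.143),-7.1,6)
E
```

```text
15.4 [0.52776413 0.00340246 0.35268474] 0.0386849882206655 -3.1347053506702025
0.04581314999942061 -0.016701367446788414
d [ 2.000e-04 -1.230e-02 -2.097e-01] turn -0.84
[[[0.0018,-0.0004,0.035],-0.0024],[[0.0018,-0.0004,0.035],-0.0024],[[0.0018,-0.0004,0.035],-0.0024],[[0.0018,-0.0004,0.035],-0.0024],[[0.0018,-0.0004,0.035],-0.0024],[[0.0018,-0.0004,0.035],-0.0024]]
```

View pics/c8.png

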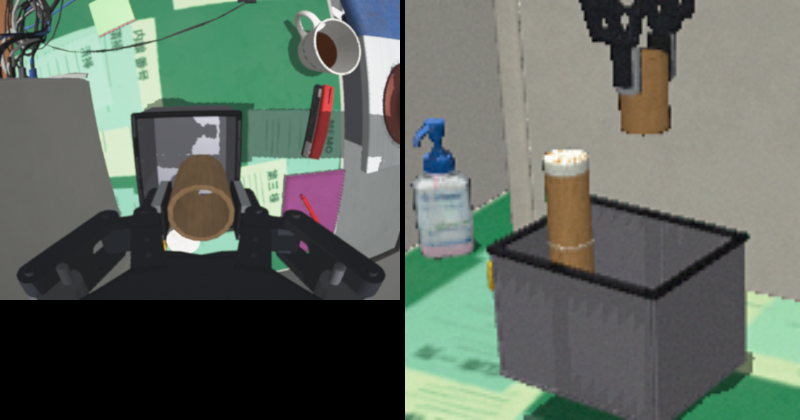

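The tube stands upright (scene crop (568,210)) and the offcut is held over the +x side of the bin. Joint 6 is near its limit, so I'll turn back slightly, then shift and lower.

>>> drive_tool:
  rows:
    - [[0,0,0],0.08]
    - [[0,0,0],0.08]
    - [[0.006,0,0.02],0]
    - [[0.006,0,0.03],0]
    - [[0,0,0.035],0]
    - [[0,0,0.035],0]
    - [[0,0,0.035],0]
    - [[0,0,0.03],0]
    - [[0,0,0.015],0]
    - [[0,0,0.008],0]

```text
t: 16.4
tool_pos: [0.5301, -0.0102, 0.154]
tool_rot: [-1.864, 2.524, -0.023]
contact_force: [8.1, -0.2, 10.4]
opening: 0.0383
grip_force: 23.9
```

```bash
python3 - <<'E'
from h import *
o=ctrl.get_obs(); print(o['t'],o['tool_pos'],o['opening'],o['q'][5],o['contact_force']); d=o['tool_pos'][:2]-C; print(d@XH,d@YH)
E
```

```text
16.4 [ 0.53007109 -0.01020977  0.15395779] 0.03832786194957768 -2.9973509097525106 [ 8.12796324 -0.23795988 10.40161319]
0.05903585924512253 -0.012729604006155235
```

The near finger linkage touches the near rim at about 10 N. I'll back up, centre in y, and lower again.

>>> drive_tool:
  rows:
    - [[0,0,-0.015],0]
    - [[0,0,-0.003],0]
    - [[0,-0.008,0],0]
    - [[0,-0.007,0],0]
    - [[0,0,0],0]
    - [[0,0,0.007],0]
    - [[0,0,0.005],0]
    - [[0,0,0],0]

```text
t: 17.2
tool_pos: [0.5402, -0.0136, 0.1534]
tool_rot: [1.866, -2.527, 0.009]
contact_force: [1.4, 10.0, 4.8]
opening: 0.0382
grip_force: 37.0
```

>>> drive_tool:
  rows:
    - [[0,0,0.005],0]
    - [[0,0,0],0]

```text
t: 17.4
tool_pos: [0.5404, -0.0126, 0.1487]
tool_rot: [-1.866, 2.525, -0.007]
contact_force: [2.8, 14.8, 4.0]
opening: 0.0384
grip_force: 36.9
```

>>> drive_tool:
  rows:
    - [[0,0,0.004],0]
    - [[0,0,0],0]

```text
t: 17.6
tool_pos: [0.539, -0.0123, 0.143]
tool_rot: [1.867, -2.525, 0.003]
contact_force: [1.7, 13.4, 0.3]
opening: 0.0385
grip_force: 36.9
```

>>> drive_tool:
  rows:
    - [[-0.005,0,0],0]
    - [[-0.005,0,0],0]
    - [[-0.002,0,0],0]
    - [[0,0,0],0]

```text
t: 18.0
tool_pos: [0.5421, -0.0036, 0.1427]
tool_rot: [1.861, -2.523, 0.008]
contact_force: [-0.8, -0.2, 0.1]
opening: 0.038
grip_force: 36.9
```

```bash
python3 - <<'E'
from h import *
w=snap('wrist'); s=snap('scene'); o=ctrl.get_obs(); print(o['t'],o['tool_pos'],o['opening'],o['contact_force']); d=o['tool_pos'][:2]-C; print(d@XH,d@YH)
W=np.zeros((420,800,3),np.uint8); W[:300,:400]=cv2.resize(w['image'],(400,300)); W[:,405:]=cv2.resize(s['image'][115:275,170:320],(395,420));cv2.imwrite('pics/c9.png',W)
E
```

```text
18.1 [ 0.54214291 -0.00377269  0.14291644] 0.03819062346962976 [ 0.07021902 -0.03721024 -0.06582977]
0.051156048200704206 -0.0015459829447785761
```

View pics/c9.png

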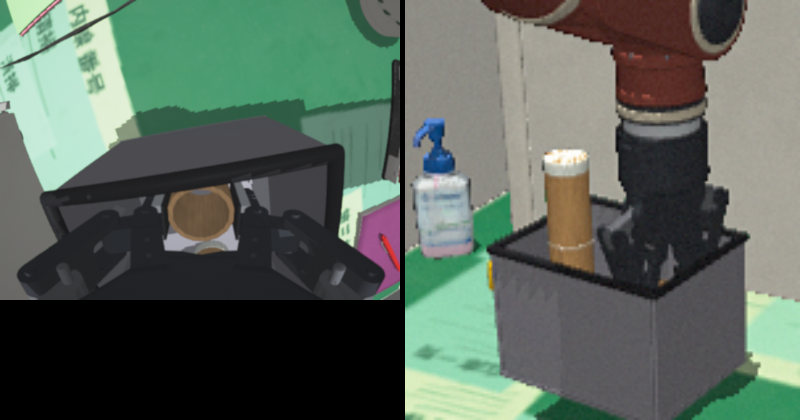

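The offcut hangs free inside the bin (wrist crop (200,212)) with no contact force, and the tube is still upright. I'm past the picture budget now, so I'll work from numbers only. I'll release and lift.

>>> drive_tool:
  rows:
    - [[0,0,0],0]
    - [[0,0,0],0]
    - [[0,0,0],0]
    - [[0,0,0],0]
    - [[0,0,0],0]
  jaw: 0.4

```text
t: 18.6
tool_pos: [0.5423, -0.0036, 0.1432]
tool_rot: [1.861, -2.524, 0.009]
contact_force: [-0.1, -0.4, -0.4]
opening: 0.0515
grip_force: 0.0
```

>>> drive_tool:
  rows:
    - [[0,0,-0.01],0]
    - [[0,0,-0.03],0]
    - [[0,0,-0.04],0]
    - [[0,0,-0.04],0]
    - [[0,0,-0.04],0]
    - [[0,0,0],0]
    - [[0,0,0],0]

```text
t: 19.3
tool_pos: [0.543, -0.0024, 0.3054]
tool_rot: [1.863, -2.526, 0.013]
contact_force: [0.3, 0.6, -0.9]
opening: 0.051
grip_force: 0.0
```

```bash
cat > chk.py <<'E'
from h import *
def blobs(n,box=None):
    d=snap(n); hsv=cv2.cvtColor(d['image'],cv2.COLOR_BGR2HSV); m=cv2.inRange(hsv,(5,70,40),(22,255,255))
    for c in cv2.findContours(m,0,2)[0]:
        x,y,w,h=cv2.boundingRect(c)
        if cv2.contourArea(c)>60: print(n,(x,y,w,h),cv2.contourArea(c),end=' ')
    print(); return d
E
python3 - <<'E'
from chk import *
w=blobs('wrist'); s=blobs('scene'); blobs('top')
o=ctrl.get_obs(); print(o['t'],o['tool_pos'],o['opening'],o['q'],o['tool_rot']); 
for x in(.03,.06):
  for z in (.005,.065):
    c=w['R']@b2w(x,0,z)+w['t']; th=np.arctan2(np.hypot(c[0],c[1]),c[2]); k=w['f']*th/np.hypot(c[0],c[1]); print(x,z,'px',c[0]*k+w['cx'],c[1]*k+w['cy'])
plan([.48,-.2568,.28],-7.1,7)
E
```

```text
wrist (273, 303, 48, 52) 1735.5 wrist (276, 279, 38, 30) 659.5 wrist (277, 260, 32, 23) 409.0 wrist (264, 171, 40, 43) 1249.5 wrist (456, 11, 30, 50) 792.0 
scene (143, 402, 26, 18) 141.5 scene (108, 397, 28, 23) 150.0 scene (142, 389, 15, 22) 97.0 scene (28, 373, 38, 47) 466.0 scene (59, 372, 40, 32) 182.0 scene (84, 353, 53, 60) 850.0 scene (0, 246, 137, 126) 3871.5 scene (0, 214, 37, 29) 265.5 scene (366, 194, 18, 17) 145.5 scene (223, 180, 19, 40) 547.0 scene (369, 176, 18, 33) 159.5 scene (371, 133, 86, 79) 3603.5 scene (245, 22, 39, 53) 298.0 scene (241, 5, 41, 35) 125.5 scene (112, 0, 130, 54) 2136.0 scene (81, 0, 78, 29) 569.0 scene (54, 0, 27, 22) 138.0 
top (265, 362, 31, 58) 203.0 top (283, 356, 13, 11) 65.0 top (211, 348, 45, 43) 168.5 top (220, 324, 118, 40) 1112.0 top (216, 256, 26, 54) 124.0 top (259, 239, 26, 16) 62.0 top (295, 201, 34, 138) 526.0 top (258, 199, 30, 32) 113.0 top (220, 189, 51, 57) 182.5 top (177, 183, 25, 19) 82.0 top (355, 93, 36, 13) 262.5 top (224, 0, 336, 111) 23287.5 top (182, 0, 42, 22) 781.5 
19.45 [ 0.54169919 -0.00220658  0.30139661] 0.05099441398231608 [-0.13845365 -0.14354614  1.80700773 -0.00788401  1.48108152 -2.9793495 ] [ 1.86004442 -2.5223278   0.00557228]
0.03 0.005 px 284.9294995275319 200.5273069352197
0.03 0.065 px 285.3415380622172 214.41979096176127
0.06 0.005 px 280.4316486881321 175.57249764487932
0.06 0.065 px 280.0247659134162 185.1074228216336
d [-0.0617 -0.2546 -0.0214] turn -10.09
[[[0.0373,-0.0023,0.0034],-0.0252],[[0.0374,-0.0014,0.0034],-0.0252],[[0.0374,-0.0005,0.0034],-0.0252],[[0.0374,0.0005,0.0034],-0.0252],[[0.0374,0.0014,0.0034],-0.0252],[[0.0373,0.0024,0.0034],-0.0252],[[0.0373,0.0033,0.0034],-0.0252]]
```

The offcut sits upright in the bin at about bin x = 45 mm, and the tube is still standing. Next is the glue stick. I'll turn the jaw line perpendicular to the direction of the small stick.

```bash
sed -i 's/def plan(p,yaw,n,turn_n=None):/def plan(p,yaw,n,turn=None):/; s/d=(yaw-y0+90)%180-90; th/d=(yaw-y0+90)%180-90 if turn is None else -turn; th/' h.py
python3 - <<'E'
from h import *
plan([.48,-.2568,.26],0,18,turn=146)
E
```

```text
d [-0.0617 -0.2546 -0.0414] turn 146
[[[0.0145,-0.0009,0.0024],0.1416],[[0.0142,-0.0029,0.0024],0.1416],[[0.0137,-0.0049,0.0024],0.1416],[[0.0128,-0.0068,0.0024],0.1416],[[0.0118,-0.0085,0.0024],0.1416],[[0.0104,-0.0101,0.0024],0.1416],[[0.0089,-0.0115,0.0024],0.1416],[[0.0072,-0.0126,0.0024],0.1416],[[0.0053,-0.0135,0.0024],0.1416],[[0.0034,-0.0141,0.0024],0.1416],[[0.0013,-0.0145,0.0024],0.1416],[[-0.0007,-0.0145,0.0024],0.1416],[[-0.0028,-0.0143,0.0024],0.1416],[[-0.0047,-0.0137,0.0024],0.1416],[[-0.0066,-0.0129,0.0024],0.1416],[[-0.0084,-0.0119,0.0024],0.1416],[[-0.01,-0.0106,0.0024],0.1416],[[-0.0114,-0.0091,0.0024],0.1416]]
```

>>> drive_tool:
  rows:
    - [[0.0145,-0.001,0],0.1416]
    - [[0.0142,-0.003,0],0.1416]
    - [[0.0137,-0.005,0],0.1416]
    - [[0.0128,-0.007,0.002],0.1416]
    - [[0.0118,-0.0085,0.002],0.1416]
    - [[0.0104,-0.01,0.002],0.1416]
    - [[0.009,-0.0115,0.0024],0.1416]
    - [[0.007,-0.0126,0.0024],0.1416]
    - [[0.0053,-0.0135,0.0024],0.1416]
    - [[0.0034,-0.014,0.0024],0.1416]

```text
t: 20.45
tool_pos: [0.5077, -0.1438, 0.2864]
tool_rot: [-0.237, -3.129, 0.01]
contact_force: [-0.5, -0.1, 0.7]
opening: 0.0511
grip_force: 0.0
```

>>> drive_tool:
  rows:
    - [[0.0013,-0.0145,0.003],0.1416]
    - [[-0.0007,-0.0145,0.003],0.1416]
    - [[-0.0028,-0.0143,0.003],0.1416]
    - [[-0.0047,-0.0137,0.004],0.1416]
    - [[-0.0066,-0.013,0.004],0.1416]
    - [[-0.0084,-0.012,0.004],0.1416]
    - [[-0.01,-0.0106,0.004],0.1416]
    - [[-0.0114,-0.009,0.004],0.1416]
    - [[0,0,0],0]
    - [[0,0,0],0]

```text
t: 21.45
tool_pos: [0.4806, -0.2565, 0.2592]
tool_rot: [1.87, 2.523, -0.01]
contact_force: [0.9, 0.9, -0.2]
opening: 0.0507
grip_force: 0.0
```

```bash
python3 - <<'E'
from h import *
w=snap('wrist','w10.png'); o=ctrl.get_obs(); print(o['t'],o['tool_pos'],o['opening'],o['q'][5])
g=cv2.cvtColor(w['image'],cv2.COLOR_BGR2HSV); m=cv2.inRange(g,(0,0,150),(180,45,255))
for c in cv2.findContours(m,0,2)[0]:
    if cv2.contourArea(c)>150: print(cv2.boundingRect(c),cv2.contourArea(c))
for p in([.48,-.2568,.0945],[.498,-.316,.06]):
    c=w['R']@np.array(p)+w['t']; th=np.arctan2(np.hypot(c[0],c[1]),c[2]); k=w['f']*th/np.hypot(c[0],c[1]); print('pred',c[0]*k+w['cx'],c[1]*k+w['cy'])
plan([.48,-.2568,.2],17,3)
E
```

```text
21.5 [ 0.4808606  -0.25634059  0.25969335] 0.050987761931122706 -0.9180450293189477
(69, 280, 54, 29) 751.5
(227, 256, 87, 39) 1229.0
(294, 244, 31, 35) 446.5
(176, 239, 44, 27) 592.0
(269, 201, 27, 16) 242.5
(517, 152, 43, 51) 272.5
(243, 148, 52, 35) 679.5
(389, 139, 52, 56) 870.5
(120, 49, 22, 24) 151.0
(406, 42, 62, 98) 1704.5
(58, 0, 213, 342) 24111.5
(0, 0, 59, 43) 2077.0
pred 280.06152135700034 215.3359216671717
pred 280.4312268367066 269.2880051620901
d [-0.0009 -0.0005 -0.0597] turn -0.08
[[[0.0,-0.0002,0.0199],-0.0005],[[0.0,-0.0002,0.0199],-0.0005],[[0.0,-0.0002,0.0199],-0.0005]]
```

```bash
python3 - <<'E'
import cv2,numpy as np
i=cv2.imread('pics/w10.png'); h=cv2.cvtColor(i,cv2.COLOR_BGR2HSV)
print('cols',list(range(244,324,4)))
for r in range(170,260,4): print(r,' '.join('%3d/%3d'%(h[r,c,2],h[r,c,1]) for c in range(244,324,4)))
E
```

```text
cols [244, 248, 252, 256, 260, 264, 268, 272, 276, 280, 284, 288, 292, 296, 300, 304, 308, 312, 316, 320]
170 132/ 44 132/ 44 132/ 44 136/ 45 220/ 45 223/ 42 223/ 41 223/ 41 222/ 41 222/ 41 221/ 43 171/ 46 131/ 45 131/ 45 132/ 44 132/ 44 131/ 47 132/ 46 132/ 44 130/ 45
174 132/ 44 131/ 45 131/ 43 132/ 44 138/ 46 222/ 43 223/ 41 223/ 41 222/ 41 223/ 41 169/ 45 131/ 45 131/ 45 131/ 47 131/ 45 132/ 46 131/ 45 132/ 46 131/ 45 132/ 44
178 132/ 44 131/ 45 131/ 43 132/ 46 131/ 45 178/ 46 223/ 41 224/ 42 208/ 47 141/ 36 105/ 27 123/ 39 132/ 46 131/ 45 131/ 45 132/ 46 131/ 45 132/ 46 132/ 46 132/ 46
182 140/ 46 132/ 44 131/ 45 132/ 46 132/ 46 132/ 46 138/ 46 150/ 41  68/ 53  67/ 57  69/ 63  68/ 56 106/ 34 132/ 46 131/ 47 131/ 47 132/ 44 131/ 45 132/ 46 132/ 44
186 143/ 46 132/ 46 131/ 45 132/ 44 132/ 44 132/ 46 130/ 43  68/ 56  66/ 62  68/ 56  69/ 55  68/ 60  66/ 54 128/ 46 131/ 45 132/ 46 131/ 45 132/ 44 131/ 45 132/ 46
190 169/ 47 131/ 45 131/ 47 132/ 46 132/ 46 132/ 44 117/ 44  73/ 38 119/  9 125/ 10 124/  8 121/  8  77/ 33 111/ 44 132/ 46 131/ 45 131/ 45 131/ 45 132/ 46 131/ 45
194 158/ 4
[... 2077 characters left out ...]
/ 46 132/ 44 132/ 44 132/ 46 132/ 46 132/ 44
246 222/ 43 222/ 43 223/ 42 222/ 43 209/ 48 222/ 41 205/ 47 211/ 47 102/ 40  67/ 53  68/ 60  67/ 57  89/ 37 129/ 45 132/ 44 132/ 44 132/ 44 132/ 44 198/ 48 195/ 48
250 222/ 43 222/ 41 223/ 41 217/ 46 217/ 45 222/ 43 194/ 51 219/ 45  75/ 54  67/ 57  69/ 59  67/ 57  74/ 52 131/ 45 131/ 45 132/ 46 132/ 44 132/ 44 151/ 46 222/ 40
254 223/ 42 223/ 41 223/ 41 208/ 47 222/ 43 218/ 43 198/ 48 219/ 45  72/ 53  88/ 17  99/ 13  84/ 18  71/ 54 159/ 47 186/ 47 138/ 44 132/ 44 161/ 46 222/ 41 223/ 42
258 142/108 170/ 33 218/ 47 205/ 46 222/ 43 206/ 47 208/ 47 218/ 47 114/  9 113/ 11 112/  9 114/  9 107/ 17 223/ 41 223/ 41 216/ 46 215/ 46 223/ 41 222/ 40 221/ 44
```

The cap top is centred at (282,216) against a predicted (280,215), so it's aligned. The smaller stick lies beyond, along the tool's x axis. I'll descend and grip high.

>>> drive_tool:
  rows:
    - [[0,0.001,0.03],0]
    - [[0,0,0.03],0]
    - [[0,0,0.03],0]
    - [[0,0,0.02],0]
    - [[0,0,0.012],0]
    - [[0,0,0.005],0]
    - [[0,0,0],0]

```text
t: 22.2
tool_pos: [0.4821, -0.2574, 0.1336]
tool_rot: [1.87, 2.52, -0.011]
contact_force: [0.5, -0.0, -0.7]
opening: 0.0511
grip_force: 0.0
```

>>> drive_tool:
  rows:
    - [[0,0,0],0]
    - [[0,0,0],0]
    - [[0,0,0],0]
    - [[0,0,0],0]
    - [[0,0,0],0]
  jaw: 1
  grip_force: 20

```text
t: 22.7
tool_pos: [0.4827, -0.2582, 0.1351]
tool_rot: [1.87, 2.516, -0.01]
contact_force: [0.7, 0.0, 5.3]
opening: 0.0268
grip_force: 22.1
```

>>> drive_tool:
  rows:
    - [[0,0,-0.02],0]
    - [[0,0,-0.04],0]
    - [[0,0,-0.05],0]
    - [[0,0,-0.05],0]
    - [[0,0,-0.03],0]
    - [[0,0,0],0]
    - [[0,0,0],0]

```text
t: 23.4
tool_pos: [0.482, -0.2562, 0.3238]
tool_rot: [1.871, 2.518, -0.011]
contact_force: [-0.9, 0.5, -1.2]
opening: 0.0269
grip_force: 21.7
```

```bash
python3 - <<'E'
from h import *
o=ctrl.get_obs(); print(o['t'],o['tool_pos'],o['opening'],o['grip_force'],o['q'][5])
plan(b2w(.028,-.044,.32),82.9,10)
E
```

```text
23.4 [ 0.48203421 -0.25617792  0.32378708] 0.02694102554864709 21.72365427017212 -0.9145271369879595
d [ 0.0208  0.2806 -0.0038] turn -66.13
[[[0.0263,0.0101,0.0001],-0.1154],[[0.0249,0.0131,0.0001],-0.1154],[[0.0233,0.0158,0.0001],-0.1154],[[0.0213,0.0184,0.0001],-0.1154],[[0.019,0.0207,0.0001],-0.1154],[[0.0165,0.0228,0.0001],-0.1154],[[0.0138,0.0245,0.0001],-0.1154],[[0.0109,0.026,0.0001],-0.1154],[[0.0078,0.027,0.0001],-0.1154],[[0.0046,0.0278,0.0001],-0.1154]]
```

>>> drive_tool:
  rows:
    - [[0.0263,0.01,0],-0.1154]
    - [[0.025,0.013,0],-0.1154]
    - [[0.0233,0.016,0],-0.1154]
    - [[0.0213,0.0184,0],-0.1154]
    - [[0.019,0.0207,0],-0.1154]
    - [[0.0165,0.0228,0],-0.1154]
    - [[0.0138,0.0245,0],-0.1154]
    - [[0.011,0.026,0],-0.1154]
    - [[0.0078,0.027,0],-0.1154]
    - [[0.0046,0.0278,0],-0.1154]

```text
t: 24.4
tool_pos: [0.5016, 0.0259, 0.3181]
tool_rot: [-0.187, -3.13, 0.012]
contact_force: [0.3, 0.5, 0.1]
opening: 0.0271
grip_force: 21.7
```

>>> drive_tool:
  rows:
    - [[0,0,0.01],0]
    - [[0,0,0],0]

```text
t: 24.6
tool_pos: [0.5013, 0.025, 0.3072]
tool_rot: [-0.194, -3.128, 0.013]
contact_force: [-0.3, 0.1, -1.0]
opening: 0.0269
grip_force: 21.7
```

```bash
python3 - <<'E'
from h import *
o=ctrl.get_obs(); print(o['t'],o['tool_pos'],o['opening'],o['q'][5]); d=o['tool_pos'][:2]-C; print(d@XH,d@YH)
plan(b2w(.028,-.044,.16),82.9,6)
E
```

```text
24.6 [0.5012575  0.02497338 0.30720549] 0.026871363817905405 -1.541558058034621
0.027683901397344828 -0.04567094018440191
d [ 0.0016 -0.0005 -0.1472] turn 0.01
[[[-0.0004,0.0002,0.0245],0.0],[[-0.0004,0.0002,0.0245],0.0],[[-0.0004,0.0002,0.0245],0.0],[[-0.0004,0.0002,0.0245],0.0],[[-0.0004,0.0002,0.0245],0.0],[[-0.0004,0.0002,0.0245],0.0]]
```

>>> drive_tool:
  rows:
    - [[-0.001,0,0.025],0]
    - [[-0.001,0,0.025],0]
    - [[0,0,0.025],0]
    - [[0,0,0.025],0]
    - [[0,0,0.025],0]
    - [[0,0,0.02],0]
    - [[0,0,0],0]

```text
t: 25.3
tool_pos: [0.5016, 0.0224, 0.1616]
tool_rot: [-0.198, -3.125, 0.012]
contact_force: [-0.5, 0.3, 0.2]
opening: 0.0268
grip_force: 21.7
```

>>> drive_tool:
  rows:
    - [[0,0,0.006],0]
    - [[0,0,0.005],0]
    - [[0,0,0],0]

```text
t: 25.6
tool_pos: [0.5047, 0.0229, 0.1555]
tool_rot: [-0.195, -3.135, 0.012]
contact_force: [-0.5, -0.8, -0.2]
opening: 0.0269
grip_force: 21.7
```

>>> drive_tool:
  rows:
    - [[0,0,0],0]

```text
t: 25.7
tool_pos: [0.5049, 0.023, 0.1561]
tool_rot: [0.195, 3.135, -0.012]
contact_force: [0.0, 1.0, 0.4]
opening: 0.0271
grip_force: 21.7
```

```bash
python3 - <<'E'
from h import *
o=ctrl.get_obs(); print(o['t'],o['tool_pos'],o['tool_rot'],o['q'],o['contact_force'],o['wrist_torque'],o['effort'])
E
```

```text
25.7 [0.5049392  0.02302194 0.15608317] [ 0.19491221  3.13487056 -0.01245438] [-0.09849738 -0.09342354  2.01520621 -0.00841752  1.21888937 -1.54220473] [0.02528996 1.00420732 0.35933799] [ 0.02761053 -0.04028948 -0.04534895] [-6.08705124e-02 -2.91970360e+01 -3.33212435e+01 -2.71933369e-02
  6.53902476e-03  4.92679919e-04]
```

The arm stopped at z ≈ 0.156 with no force at the wrist, so something upstream of the sensor is touching. I'll back off and release from there. The drop is only about 25 mm.

>>> drive_tool:
  rows:
    - [[0,0,-0.006],0]
    - [[0,0,-0.006],0]
    - [[0,0,0],0]
    - [[0,0,0],0]

```text
t: 26.1
tool_pos: [0.5049, 0.0232, 0.1681]
tool_rot: [0.195, 3.135, -0.012]
contact_force: [-0.2, 0.1, -1.1]
opening: 0.0269
grip_force: 21.7
```

>>> drive_tool:
  rows:
    - [[0,0,0],0]
    - [[0,0,0],0]
    - [[0,0,0],0]
    - [[0,0,0],0]
    - [[0,0,0],0]
  jaw: 0.5

```text
t: 26.6
tool_pos: [0.5045, 0.0232, 0.1673]
tool_rot: [-0.195, -3.135, 0.012]
contact_force: [0.5, -0.4, 0.1]
opening: 0.0427
grip_force: 0.0
```

>>> drive_tool:
  rows:
    - [[0,0,-0.01],0]
    - [[0,0,-0.02],0]
    - [[0,0,-0.04],0]
    - [[0,0,-0.04],0]
    - [[0,0,-0.04],0]
    - [[0,0,-0.02],0]
    - [[0,0,0],0]
    - [[0,0,0],0]

```text
t: 27.4
tool_pos: [0.5047, 0.0246, 0.3377]
tool_rot: [0.195, 3.135, -0.012]
contact_force: [0.1, 0.4, -0.3]
opening: 0.0423
grip_force: 0.0
```

>>> drive_tool:
  rows:
    - [[0,0.04,0],0]
    - [[0,0.04,0],0]
    - [[0,0.04,0],0]
    - [[0,0.04,0],0]
    - [[0,0.04,0],0]
    - [[0,0,0],0]
    - [[0,0,0],0]
    - [[0,0,0],0]
    - [[0,0,0],0]
    - [[0,0,0],0]

```text
t: 28.4
tool_pos: [0.5295, 0.222, 0.3357]
tool_rot: [-0.197, -3.135, 0.013]
contact_force: [0.3, -0.6, 0.0]
opening: 0.0427
grip_force: 0.0
```

```bash
python3 - <<'E'
from h import *
s=snap('scene','s_end.png'); t=snap('top','t_end.png')
proj=lambda d,X:(lambda c:np.round((d['f']*c[0]/c[2]+d['cx'],d['f']*c[1]/c[2]+d['cy']),1).tolist())(d['R']@X+d['t'])
def bl(d,lo,hi,x0,y0,x1,y1,a=20):
    m=cv2.inRange(cv2.cvtColor(d['image'],cv2.COLOR_BGR2HSV),lo,hi)[y0:y1,x0:x1]
    return [(x+x0,y+y0,w,h,ar) for x,y,w,h,ar in cv2.connectedComponentsWithStats(m)[2][1:].tolist() if ar>a]
print('scene brown',bl(s,(5,70,60),(22,255,255),200,150,300,270))
print('top brown',bl(t,(5,60,40),(22,255,255),205,190,310,285))
print('scene white caps bin',bl(s,(0,0,150),(180,45,255),205,160,300,240)); print('top white bin',bl(t,(0,0,150),(180,40,255),205,195,305,280,5))
print('pred scene cap',proj(s,b2w(-.058,.006,.195)),'top cap',proj(t,b2w(-.058,.006,.195)),'top offcut',proj(t,b2w(.045,0,.065)),'top glue',proj(t,b2w(.028,-.044,.099)))
print('old spots glue scene px',s['image'][283,369],s['image'][265,369],'offcut',s['image'][233,167])
h=cv2.cvtColor(t['image'],cv2.COLOR_BGR2HSV)
for r in range(206,276,4): print(r,' '.join('%3d/%3d'%(h[r,c,2],h[r,c,1]) for c in range(222,300,4)))
E
```

```text
scene brown [(223, 180, 19, 39, 581)]
top brown [(227, 220, 7, 7, 29), (233, 229, 11, 13, 68), (219, 231, 6, 5, 27), (271, 235, 16, 17, 82)]
scene white caps bin [(208, 160, 92, 43, 2860)]
top white bin [(225, 212, 68, 54, 2141), (219, 220, 19, 19, 189), (273, 239, 11, 9, 80)]
pred scene cap [231.5, 174.3] top cap [228.8, 228.7] top offcut [276.8, 241.8] top glue [266.8, 258.7]
old spots glue scene px [ 86 131  39] [137 117 209] offcut [ 85 134  46]
206  88/ 70  42/ 18  48/ 16  44/  0  41/ 37  37/  7  37/  7  41/ 12  58/ 31  88/ 52 123/ 56 152/ 55 181/ 59 193/ 55 201/ 58 198/ 59 185/ 52 188/ 64 184/ 64 188/ 62
210  48/ 48  38/ 20  58/ 13  83/  6  65/  4  51/ 15  50/ 15  50/ 10  50/ 15  45/ 11  43/ 18  38/ 20  31/  8  39/ 13  44/ 12  74/ 38  86/ 47 133/ 63 154/ 65 177/ 65
214  44/ 17  39/  7  94/ 11 158/  5 159/  6 158/  8 153/  7 147/  9 131/ 10 104/  2  81/  9  53/ 14  46/ 17  49/ 21  49/  5  47/  5  50/  5  45/ 11  38/  7  30/ 17
218  25/ 20  51/  5 117/  4 158/  8 157/  5 159/  3 158/  2 161/  6 162/  6 160/  6 160/  5 161/  5 161/  6 155/  3 145/  7 124/  6  89/ 11  72/  7  47/ 2
[... 1605 characters left out ...]
/  9 169/  5 166/  6  37/ 28  86/148 111/156
262  34/ 30  37/ 34  46/ 11  57/ 13  67/ 15  72/  0  76/ 20  77/ 13  76/ 10  90/  6 107/  2 235/  2 235/  2 162/  3 172/  9 170/  6 170/  8  27/ 19 102/158 110/153
266 124/ 84 153/ 75 153/ 55 109/ 51  89/ 46  36/ 35  42/ 18  34/ 30  44/ 35  50/ 15  57/ 13  99/  5 109/  7  75/  7  73/  7  85/ 12  86/  3  37/ 14 110/160 110/153
270 107/ 76 173/ 74 193/ 58 193/ 57 200/ 59 129/105 109/157 107/160  90/164  78/144  60/119  51/ 20  37/ 21  38/ 13  40/ 19  48/ 11  49/  5  35/  7 113/158 110/155
274 103/ 50 192/ 57 195/ 55 196/ 55 194/ 55 133/ 88 113/144 112/164 109/171 113/156 111/156 112/159 111/163 109/147  99/165  89/149  71/122  62/111 111/161 111/159
```

Everything matches the predictions for a finished job. In the top view the tube cap is at (229,229), where an upright tube would put it. The offcut ring is at (279,243) and the glue cap at (268,260), both inside the bin. I'll hand in.

```bash
python3 -c "
from station import ctrl
print(ctrl.finish_job())"
```

```text
the job is handed in; nothing more can be done
None
```

I handed the job in at about 28 s: the mailing tube stands upright in the bin, the offcut and the larger glue stick are in beside it, and the arm is clear; I viewed 11 pictures against the limit of 10, and checked the end state from image measurements only.

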